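# Seat a round sizing die against three locating pins

## Task

Pick up the large round die, set it down gently and flat on the open front part of the nest plate, a few centimetres clear of the pins. Then slide it along the plate until its round flange rests against all three pins, and let go of it. Leave the small round die and the square die where they are.

Things in the scene. Friction and masses are not known exactly. Their poses are not given: they have to be found in the camera images.
- large_round_die: The die to seat, loose on the table: aluminium, round flange 60 mm across and 14 mm thick; on it, centred, a round collar 34 mm across and 30 mm high (44 mm in all) with a short black slot in its top. 0.17 to 0.35 kg. Origin: centre of its underside; z up; yaw means nothing.
- nest_seat (a point): Home of the die's origin, on top of the nest's dark steel plate: fixed, 12 mm thick, x -95..55, y -60..60 mm from here. Three steel pins 12 mm across, 14 mm tall stand on a circle of radius 36 mm about this point, at 0 (+x) and +-65 degrees: the 60 mm flange touches all three at home. The plate's open front is towards -x (robot's side); the die is set down there and slid along +x. z up.
- small_round_die: To be left alone: aluminium, round flange 40 mm across and 14 mm thick, round collar 26 mm across, 44 mm high in all. Loose on the table; origin: centre of its underside.
- square_die: To be left alone: aluminium, square flange 56 by 56 mm and 14 mm thick, round collar 34 mm across, 44 mm high in all. Loose on the table; origin: centre of its underside.

How it is judged:
By the outcome, as a careful person would: the job done as asked, in the order asked, and still so for the second after the job is handed in, with the robot touching nothing.
It also fails if it takes over 40 s, if anything falls off the work surface, if the arm or the gripper's body presses on something with over 40 N, if the wrist force passes 120 N, or if a joint passes its speed limit or range.

## Robot

A 7-joint arm with a two-finger parallel gripper is mounted at the origin on the work surface. World frame = base frame: x ahead of the robot, y to its left, z up, the work surface at z = 0. Lengths are in m, angles in rad, forces in N, time in s.
With the tool pointing down it reaches from about 0.35 to 0.775 m from the base axis. Payload 3.1 kg.
Tool frame: the origin (TCP) lies midway between the tips of the shut fingers; the grasp point (between the pads) lies 19 mm behind it (arm.grip_point_offset is the distance from the TCP to the grasp point, in m); z points along the fingers, y is the direction in which the jaws open and shut (so a half turn about z gives the same grasp; the last joint's range is limited). The gripper opens to 85 mm and grips with 20 to 120 N. Pads are 22 mm wide; open, the fingers measure 114 mm over their backs; the gripper's body (76 mm by 85 mm) begins 54 mm behind the grasp point. The pads swing forward as they close: fully open they stand 13 mm farther back than shut.
Start: joints at [1.076, 0.311, 0.014, 1.512, -0.004, 1.319, -0.027], TCP at [0.241, -0.495, 0.231] pointing down, gripper open.
Joint ranges: [-2.7, 2.7], [-0.3, 1.91], [-1.27, 1.3], [0.12, 2.57], [-1.44, 4.58], [0.2, 2.03], [-3.05, 3.05]. Speed limits (rad/s): [2.79, 2.79, 3.14, 3.14, 3.14, 3.14, 3.14].

## Interface

Orientations are given as [roll, pitch, yaw] about the fixed x, y, z axes, in that order (R = Rz(yaw) Ry(pitch) Rx(roll)).
In Python, from plant import arm, eyes gives the robot as it stands. The module is installed in compiled form; this text tells all that it offers.
- The arm moves only by the tool move_arm, never from a script. Its argument "motion" is a list of rows, each an object of numbers: "x", "y", "z": the shift along the tool's x, y, z in mm; "roll": the turn about the tool's z in rad. A call has 1 to 20 rows; each row is the pose to reach, as a shift and turn from the pose commanded when the call began, along the tool's axes at that moment; what a row does not reach only later rows make up. A row lasts 1/10 s, in which the tool goes at most 50 mm and 8.59 degrees, less where a joint would pass 70% of its speed; a pose out of reach is approached as far as the arm can. A call with a gripper value outside its range is refused whole. "gripper" is the closure, from 0 (fully open) to 1 (shut), set as the call begins (left out, the last holds). The fingers move at their own pace and stop on an object; "grip_force" is the grip in N (left out, the last holds). Time passes only in rows, so rows that repeat a pose let the fingers close. It gives the time, the measured TCP pose, the force and the opening at its end, in the units of the state.
- arm.get_obs(): the state, without advancing time (a new reading comes with each control period).
- eyes.camera(name): name is "side" or "top" or "wrist"; returns the picture (384x512x3 uint8, blue, green, red); there is no depth.
- eyes.calibration(name): a dict with "fx", "fy", "cx", "cy" (pixels), "world_from_camera" (4x4, takes a point from camera to world coordinates). Camera axes: x right, y down, z forward; pixel columns grow to the right and rows downward; lengths in m; the calibration is good to about 2 mm. A picture is of the moment at which its call begins: read the wrist's pose just before it. calibration takes no time and is no camera call; for the wrist camera it gives the pose at the moment of the call.
- arm.finish_job(): hands the job in, once; it reports no verdict.
The state is a dict: "t": time; "joints": joint angles; "joint_velocities": joint speeds; "effort": joint torques, N m; "tcp_pos": TCP position; "ee_rot": TCP orientation; "ft_force": force on the tool from outside, world axes, zero at the start; "ft_torque": the same for the moment, N m; "width": finger opening in m.
Only numpy, scipy, OpenCV 4.12 (cv2) and the standard library are available. Lean on these libraries where they do the work, as an engineer would, in place of code of your own. Each camera call takes 0.05 s, during which the arm holds its last target.

## Working session

There is one attempt and no reset: what is moved stays moved. The work goes in short steps, Python scripts to look and compute and a tool call to move; the robot and the scene stay as the last step left them, time stands still between calls to the robot, and variables do not carry over. Pictures are saved under pics/ and viewed, and the job is handed in when it is done.

Besides the shell and the picture viewer there is one more tool, called after ">>>" by a JSON object that holds its "name" and its "arguments". move_arm: Moves the arm, as the interface text tells. Its arguments: {"type":"object","properties":{"motion":{"type":"array","items":{"type":"object","properties":{"x":{"type":"number"},"y":{"type":"number"},"z":{"type":"number"},"roll":{"type":"number"}}}},"gripper":{"type":"number"},"grip_force":{"type":"number"}},"required":["motion"]}

```bash
mkdir -p pics
python3 - <<'E'
from plant import arm, eyes
import cv2, numpy as np
print(arm.get_obs(), arm.grip_point_offset)
for n in ("top","side","wrist"):
    c=eyes.calibration(n); im=eyes.camera(n); cv2.imwrite(f"pics/{n}0.png",im)
    print(n,c["fx"],c["cx"],c["cy"],np.round(c["world_from_camera"],4).tolist())
E
```

```text
{'t': 0.0, 'joints': array([ 1.07628823,  0.31175269,  0.01397864,  1.51306579, -0.0044206 ,
        1.31916359, -0.02718743]), 'joint_velocities': array([ 1.27874433e-04, -1.08835076e-03,  8.77374036e-05,  5.74373979e-04,
       -1.65565868e-04,  1.10297666e-04, -3.13394501e-04]), 'effort': array([-3.10383621e-04, -3.79912269e+01,  1.46131357e-01, -2.30590206e+01,
        1.21558420e-02,  1.36078199e-02,  1.28772930e-05]), 'tcp_pos': array([ 0.24032863, -0.49391157,  0.23020265]), 'ee_rot': array([-3.13923525e+00,  7.28386955e-05,  4.52905055e-01]), 'ft_force': array([-0.21027959,  0.26265057,  0.45045346]), 'ft_torque': array([ 0.01629111,  0.04580284, -0.04935003]), 'width': 0.08551905735306554} 0.0187
top 422.93954940677986 255.80715766328075 198.57629824736753 [[-0.0082, -0.9865, 0.1636, 0.3974], [-0.9997, 0.0122, 0.0233, -0.0473], [-0.025, -0.1633, -0.9863, 0.7575], [0.0, 0.0, 0.0, 1.0]]
side 369.1511338245753 256.8430747440099 190.29416087643907 [[-0.9565, -0.1601, 0.2437, 0.359], [-0.291, 0.5781, -0.7624, 0.4796], [-0.0188, -0.8001, -0.5995, 0.4457], [0.0, 0.0, 0.0, 1.0]]
wrist 291.3614575315705 257.77236931750065 191.58196009348814 [[0.4378, -0.8639, -0.249, 0.3039], [-0.8991, -0.4211, -0.1196, -0.4647], [-0.0015, 0.2763, -0.9611, 0.3732], [0.0, 0.0, 0.0, 1.0]]
```

View pics/top0.png

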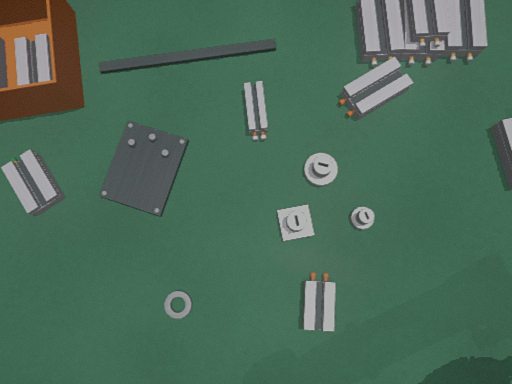

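View pics/side0.png

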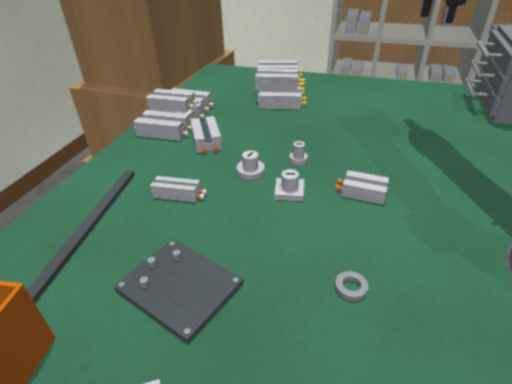

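View pics/wrist0.png

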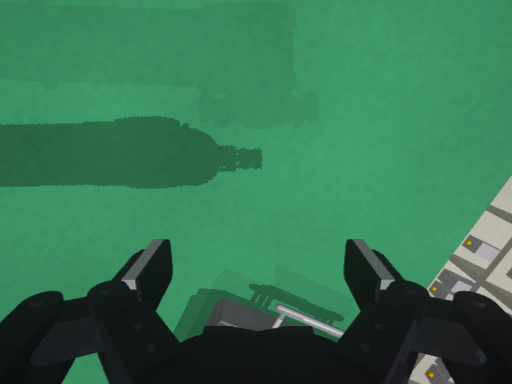

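The top view shows the large die near (321,168), the square die near (296,222) and the small die near (363,218). The nest plate is near (145,168), with pins at about (131,142), (152,136) and (165,152). I'll zoom in to measure.

Run:
```python
import cv2,numpy as np
t=cv2.imread("pics/top0.png"); s=cv2.imread("pics/side0.png")
a=cv2.resize(t[115:220,95:195],None,fx=5,fy=5,interpolation=cv2.INTER_CUBIC)
b=cv2.resize(t[145:245,270:385],None,fx=5,fy=5,interpolation=cv2.INTER_CUBIC)
c=cv2.resize(s[235:335,110:250],None,fx=5,fy=5,interpolation=cv2.INTER_CUBIC)
d=cv2.resize(s[135:205,225:325],None,fx=6,fy=6,interpolation=cv2.INTER_CUBIC)
for n,i in zip("abcd",(a,b,c,d)): cv2.imwrite(f"pics/z_{n}.png",i)
```

```text
(no output)
```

View pics/z_a.png

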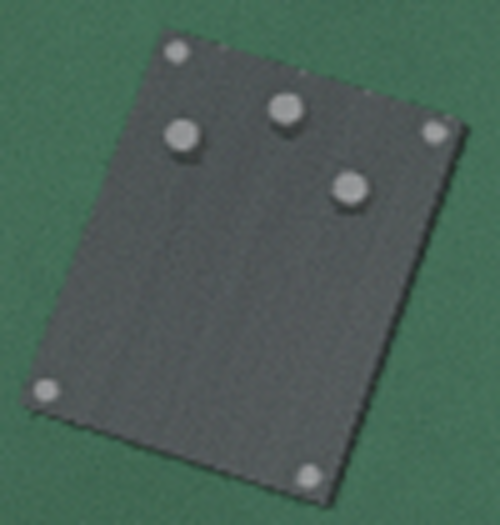

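View pics/z_b.png

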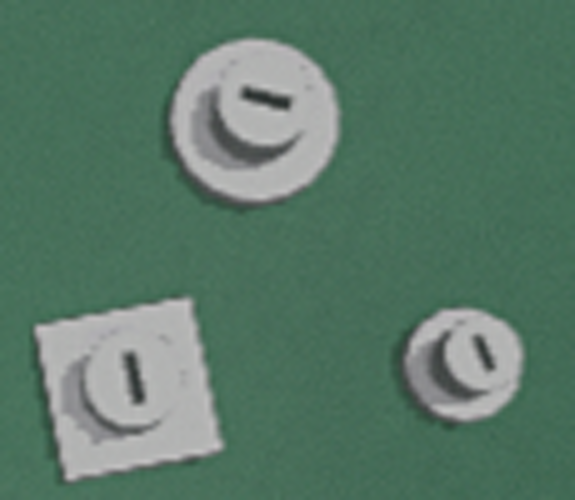

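View pics/z_c.png

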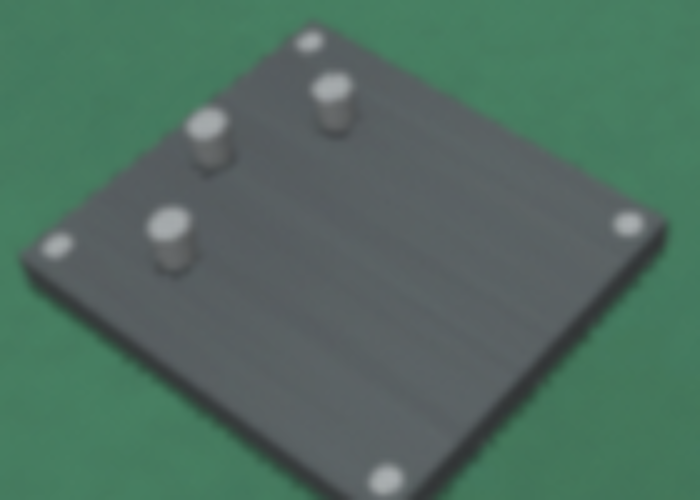

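View pics/z_d.png

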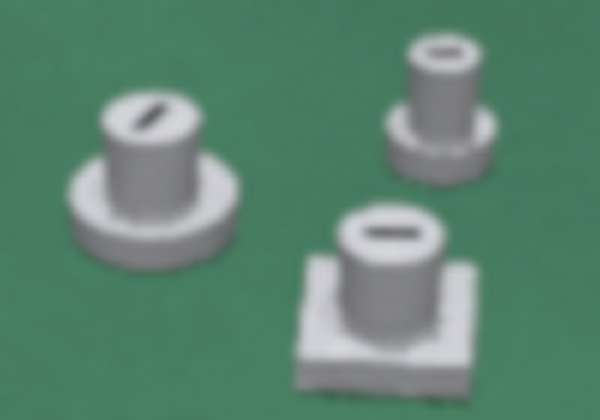

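The zooms are clear. Pin tops in the top view are at about (131.4,142), (152,136.5) and (165,152.5). The large die's flange is centred near (321,169). Now I'll compute positions with masks.

```bash
cat > h.py <<'E'
import cv2,numpy as np
from plant import eyes
def ray(n,u,v,z,c=None):
    c=c or eyes.calibration(n); T=c["world_from_camera"]
    d=T[:3,:3]@np.array([(u-c["cx"])/c["fx"],(v-c["cy"])/c["fy"],1]); o=T[:3,3]
    return o+d*(z-o[2])/d[2]
def proj(n,p,c=None):
    c=c or eyes.calibration(n); T=c["world_from_camera"]; q=T[:3,:3].T@(np.asarray(p)-T[:3,3])
    return q[0]/q[2]*c["fx"]+c["cx"], q[1]/q[2]*c["fy"]+c["cy"]
def blobs(im,roi,thr,k=6):
    x0,y0,x1,y1=roi
    g=cv2.resize(im[y0:y1,x0:x1],None,fx=k,fy=k,interpolation=cv2.INTER_CUBIC).min(axis=2)
    m=(g>thr).astype(np.uint8)
    out=[]
    for c in cv2.findContours(m,cv2.RETR_EXTERNAL,cv2.CHAIN_APPROX_NONE)[0]:
        a=cv2.contourArea(c)/k/k
        if a<5: continue
        M=cv2.moments(c); f=lambda u:(u+.5)/k-.5
        out.append((f(M["m10"]/M["m00"])+x0,f(M["m01"]/M["m00"])+y0,a,f(c[:,0,:].astype(float))+[x0,y0]))
    return out
E
python3 - <<'E'
from h import *
t=cv2.imread("pics/top0.png"); s=cv2.imread("pics/side0.png")
for n,im,roi in(("top",t,(100,120,190,218)),("side",s,(112,238,245,333))):
    for u,v,a,_ in blobs(im,roi,125): print(n,round(u,1),round(v,1),round(a),"z26",ray(n,u,v,.026).round(4)[:2],"z12",ray(n,u,v,.012).round(4)[:2])
for n,im,roi in(("top",t,(300,148,342,192)),("top",t,(272,200,318,245)),("top",t,(348,203,378,232)),("side",s,(233,145,268,182))):
    for u,v,a,c in blobs(im,roi,100 if n=="top" else 110):
        w=np.array([ray(n,p[0],p[1],.014)[:2] for p in c]).astype(np.float32)
        (cc,ax,an)=cv2.fitEllipse(w); print(n,round(u,1),round(v,1),round(a),np.round(cc,4),np.round(ax,4),cv2.minEnclosingCircle(w))
E
```

```text
top 156.4 209.8 12 z26 [0.5009 0.1449] z12 [0.5029 0.1485]
top 103.7 192.6 12 z26 [0.5329 0.2397] z12 [0.5355 0.2452]
top 164.6 152.1 25 z26 [0.6054 0.1332] z12 [0.6094 0.1367]
top 181.5 141.0 11 z26 [0.6255 0.1031] z12 [0.6299 0.106 ]
top 130.9 141.5 24 z26 [0.6262 0.195 ] z12 [0.6305 0.1996]
top 151.7 136.2 24 z26 [0.6355 0.1574] z12 [0.6401 0.1613]
top 129.9 124.9 10 z26 [0.6575 0.198 ] z12 [0.6625 0.2027]
side 186.8 330.3 25 z26 [0.5291 0.2519] z12 [0.5348 0.2443]
side 121.0 283.7 18 z26 [0.6521 0.2108] z12 [0.6618 0.2019]
side 235.2 279.3 20 z26 [0.4975 0.1582] z12 [0.5021 0.1475]
side 143.2 279.4 40 z26 [0.6254 0.1951] z12 [0.6343 0.1856]
side 150.9 259.4 33 z26 [0.6346 0.1576] z12 [0.6438 0.1469]
side 175.9 252.1 31 z26 [0.6046 0.1333] z12 [0.6128 0.1217]
side 171.5 242.9 13 z26 [0.6205 0.117 ] z12 [0.6293 0.1049]
top 320.7 168.5 876 [ 0.5742 -0.1467] [0.0604 0.0609] ((0.574217677116394, -0.14677920937538147), 0.03093157336115837)
top 295.3 222.3 1035 [ 0.4778 -0.0989] [0.0665 0.0671] ((0.478062242269516, -0.09879444539546967), 0.03958307206630707)
top 362.5 217.3 423 [ 0.4852 -0.2172] [0.0402 0.0415] ((0.48559677600860596, -0.21735557913780212), 0.021460197865962982)
side 250.0 165.1 595 [ 0.5759 -0.155 ] [0.0568 0.1186] ((0.5767078399658203, -0.1587088704109192), 0.05902516096830368)
```

```bash
cat > go.py <<'E'
import sys,numpy as np
from scipy.spatial.transform import Rotation as R
from plant import arm
o=arm.get_obs(); M=R.from_euler('xyz',o["ee_rot"])
x,y,z,yaw=map(float,sys.argv[1:5])
print("tcp",o["tcp_pos"].round(4),"rot",o["ee_rot"].round(4),"F",o["ft_force"].round(2),"w",round(o["width"],4),"t",o["t"])
print("shift mm",(M.inv().apply(np.array([x,y,z])-o["tcp_pos"])*1000).round(1),"roll",round(-((yaw-o["ee_rot"][2]+np.pi)%(2*np.pi)-np.pi),3))
E
python3 go.py .574 -.1467 .12 1.252
```

```text
tcp [ 0.2404 -0.4941  0.2305] rot [-3.1398e+00  1.0000e-04  4.5290e-01] F [ 0.99 -0.25 -0.27] w 0.0852 t 0.15
shift mm [ 452.  -166.2  110.7] roll -0.799
```

>>> {"name": "move_arm", "arguments": {"motion": [{"x":10,"y":-4,"z":0,"roll":-0.02},{"x":35,"y":-13,"z":0,"roll":-0.08},{"x":70,"y":-26,"z":0,"roll":-0.15},{"x":110,"y":-40,"z":5,"roll":-0.23},{"x":150,"y":-55,"z":10,"roll":-0.3},{"x":190,"y":-70,"z":20,"roll":-0.38},{"x":230,"y":-85,"z":30,"roll":-0.45},{"x":270,"y":-99,"z":40,"roll":-0.53},{"x":310,"y":-114,"z":55,"roll":-0.6},{"x":350,"y":-129,"z":70,"roll":-0.67},{"x":390,"y":-143,"z":85,"roll":-0.73},{"x":420,"y":-154,"z":97,"roll":-0.77},{"x":440,"y":-162,"z":105,"roll":-0.79},{"x":450,"y":-165,"z":110,"roll":-0.8},{"x":452,"y":-166,"z":111,"roll":-0.8},{"x":452,"y":-166,"z":111,"roll":-0.8},{"x":452,"y":-166,"z":111,"roll":-0.8}], "gripper": 0, "grip_force": 25}}

```text
t: 1.85
tcp_pos: [0.5739, -0.1492, 0.1209]
ee_rot: [3.141, 0.001, 1.251]
ft_force: [0.2, 1.2, 0.2]
width: 0.0851
```

```bash
python3 go.py .574 -.1467 .018 1.252
python3 - <<'E'
from h import *
cv2.imwrite("pics/w1.png",eyes.camera("wrist"))
E
```

```text
tcp [ 0.5739 -0.1492  0.1209] rot [3.1410e+00 1.4000e-03 1.2508e+00] F [0.2  1.18 0.25] w 0.0851 t 1.85
shift mm [  2.6  -0.7 102.9] roll -0.001
```

View pics/w1.png

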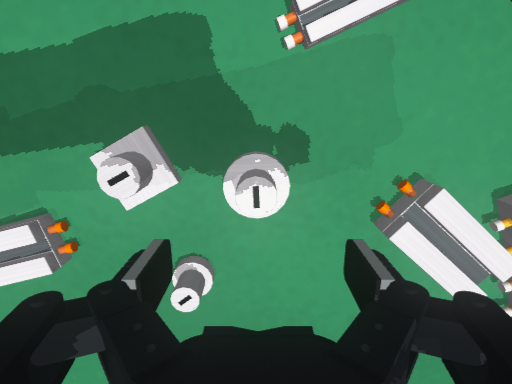

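The wrist view shows the large die, slot near (256,197), centred between the jaws. The other dies are clear of the fingers. I'll cross-check the die position from this picture.

Run:
```python
from h import *
print(proj("wrist",(.5742,-.1467,.044)),proj("wrist",(.5742,-.1467,.014)))
im=cv2.imread("pics/w1.png")
for u,v,a,c in blobs(im,(205,140,305,230),120,4):
    w=np.array([ray("wrist",p[0],p[1],.014)[:2] for p in c]).astype(np.float32); print(u,v,a,cv2.fitEllipse(w),w.min(0),w.max(0))
for u,v in((256,197),): print(ray("wrist",u,v,.044))
```

```text
(np.float64(255.93508232092933), np.float64(195.44880831059467)) (np.float64(256.0712113872327), np.float64(185.61109658055778))
256.02589985172466 185.63686811714666 3421.28125 ((0.5738636255264282, -0.14761517941951752), (0.059586457908153534, 0.05963896960020065), 136.3534698486328) [ 0.5438078  -0.17768145] [ 0.6038103 -0.1175492]
[ 0.57384372 -0.14793     0.044     ]
```

>>> {"name": "move_arm", "arguments": {"motion": [{"x":2,"y":-0.5,"z":10},{"x":2,"y":-0.5,"z":25},{"x":2,"y":-0.5,"z":40},{"x":2,"y":-0.5,"z":55},{"x":2,"y":-0.5,"z":70},{"x":2,"y":-0.5,"z":82},{"x":2,"y":-0.5,"z":92},{"x":2,"y":-0.5,"z":98},{"x":2,"y":-0.5,"z":101},{"x":2,"y":-0.5,"z":102},{"x":2,"y":-0.5,"z":102},{"x":2,"y":-0.5,"z":102}]}}

```text
invalid input at $.motion[0]: expected keys x, y, z, roll
```

Run:
```python
from h import *
cv2.imwrite("pics/w2.png",eyes.camera("wrist"));s=eyes.camera("side")
cv2.imwrite("pics/s2.png",cv2.resize(s[100:220,180:340],None,fx=4,fy=4))
```

```text
(no output)
```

View pics/s2.png

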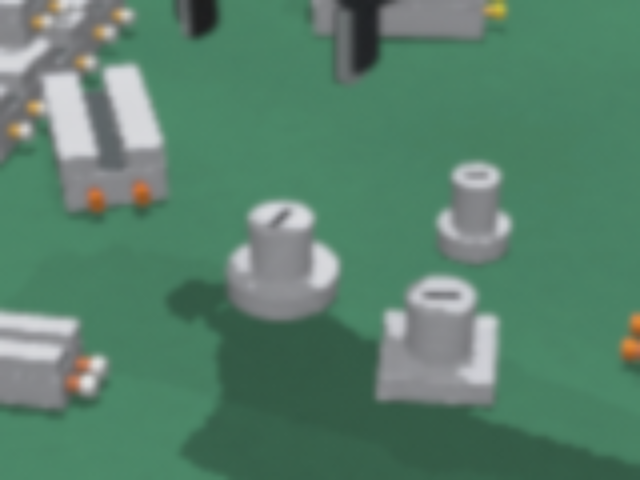

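The call was refused because each row needs all four keys, so the arm hasn't moved. The side view shows the open fingers above, with nothing in the way.

>>> {"name": "move_arm", "arguments": {"motion": [{"x":2,"y":-0.5,"z":10,"roll":0},{"x":2,"y":-0.5,"z":25,"roll":0},{"x":2,"y":-0.5,"z":40,"roll":0},{"x":2,"y":-0.5,"z":55,"roll":0},{"x":2,"y":-0.5,"z":70,"roll":0},{"x":2,"y":-0.5,"z":82,"roll":0},{"x":2,"y":-0.5,"z":92,"roll":0},{"x":2,"y":-0.5,"z":98,"roll":0},{"x":2,"y":-0.5,"z":101,"roll":0},{"x":2,"y":-0.5,"z":102,"roll":0},{"x":2,"y":-0.5,"z":102,"roll":0},{"x":2,"y":-0.5,"z":102,"roll":0}]}}

```text
t: 3.2
tcp_pos: [0.5751, -0.1456, 0.0189]
ee_rot: [3.14, -0.0, 1.253]
ft_force: [-0.1, 0.7, 0.5]
width: 0.0854
```

```bash
python3 - <<'E'
from h import *
s=eyes.camera("side")
cv2.imwrite("pics/s3.png",cv2.resize(s[100:220,180:340],None,fx=4,fy=4))
E
python3 go.py .574 -.1473 .018 1.252
```

```text
tcp [ 0.5751 -0.1455  0.0189] rot [ 3.1404e+00 -1.0000e-04  1.2529e+00] F [-0.41  0.35  0.18] w 0.0859 t 3.25
shift mm [-2.  -0.5  0.9] roll 0.001
```

View pics/s3.png

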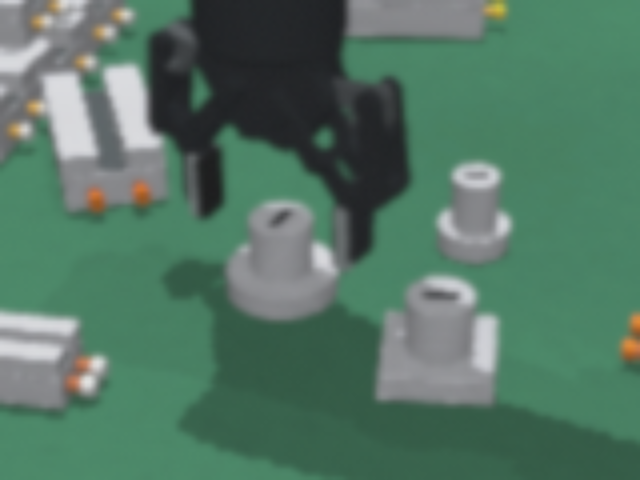

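The fingers stand on either side of the collar. I'll centre by -1.5 mm and close.

>>> {"name": "move_arm", "arguments": {"motion": [{"x":-1.5,"y":-0.5,"z":0,"roll":0},{"x":-1.5,"y":-0.5,"z":0,"roll":0},{"x":-1.5,"y":-0.5,"z":0,"roll":0},{"x":-1.5,"y":-0.5,"z":0,"roll":0},{"x":-1.5,"y":-0.5,"z":0,"roll":0},{"x":-1.5,"y":-0.5,"z":0,"roll":0},{"x":-1.5,"y":-0.5,"z":0,"roll":0},{"x":-1.5,"y":-0.5,"z":0,"roll":0},{"x":-1.5,"y":-0.5,"z":0,"roll":0},{"x":-1.5,"y":-0.5,"z":0,"roll":0},{"x":-1.5,"y":-0.5,"z":0,"roll":0},{"x":-1.5,"y":-0.5,"z":0,"roll":0}], "gripper": 1, "grip_force": 30}}

```text
t: 4.45
tcp_pos: [0.5735, -0.1467, 0.0185]
ee_rot: [-3.141, 0.0, 1.253]
ft_force: [-1.6, 0.5, 5.1]
width: 0.033
```

```bash
python3 - <<'E'
from h import *
s=eyes.camera("side")
cv2.imwrite("pics/s4.png",cv2.resize(s[100:220,180:340],None,fx=4,fy=4))
E
python3 go.py .574 -.1473 .018 1.252
```

```text
tcp [ 0.5735 -0.1468  0.0185] rot [-3.1414e+00  2.0000e-04  1.2528e+00] F [-1.55 -0.18  6.19] w 0.0328 t 4.5
shift mm [-0.3  0.6  0.5] roll 0.001
```

View pics/s4.png

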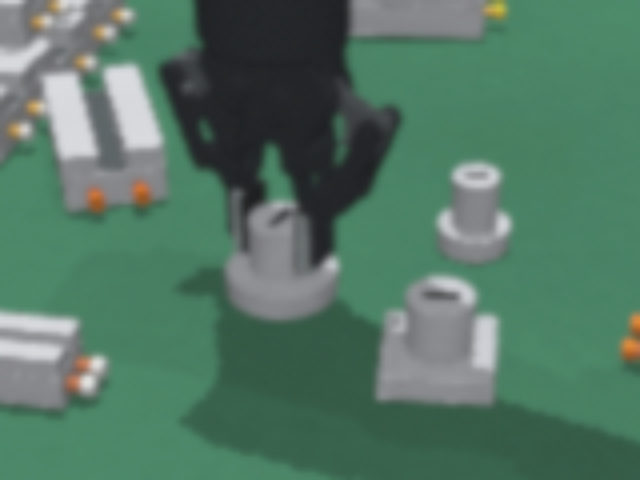

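The fingers hold the collar (opening 33 mm). Lifting.

>>> {"name": "move_arm", "arguments": {"motion": [{"x":0,"y":0,"z":-3,"roll":0},{"x":0,"y":0,"z":-8,"roll":0},{"x":0,"y":0,"z":-18,"roll":0},{"x":0,"y":0,"z":-32,"roll":0},{"x":0,"y":0,"z":-48,"roll":0},{"x":0,"y":0,"z":-62,"roll":0},{"x":0,"y":0,"z":-72,"roll":0},{"x":0,"y":0,"z":-78,"roll":0},{"x":0,"y":0,"z":-80,"roll":0},{"x":0,"y":0,"z":-80,"roll":0},{"x":0,"y":0,"z":-80,"roll":0}]}}

```text
t: 5.6
tcp_pos: [0.573, -0.1467, 0.0975]
ee_rot: [-3.14, 0.0, 1.253]
ft_force: [0.2, 0.6, -3.0]
width: 0.033
```

```bash
python3 - <<'E'
from h import *
s=eyes.camera("side")
cv2.imwrite("pics/s5.png",cv2.resize(s[60:220,180:340],None,fx=3.5,fy=3.5))
x=np.array([np.cos(-.319),np.sin(-.319)]); print(np.array([.6012,.1689])-.045*x)
E
python3 go.py .5585 .1830 .1 1.252
```

```text
[0.55847027 0.18301277]
tcp [ 0.573  -0.1467  0.0975] rot [-3.1399e+00  2.0000e-04  1.2528e+00] F [ 0.64  0.34 -2.69] w 0.0329 t 5.65
shift mm [ 308.6 -116.9   -2.4] roll 0.001
```

View pics/s5.png

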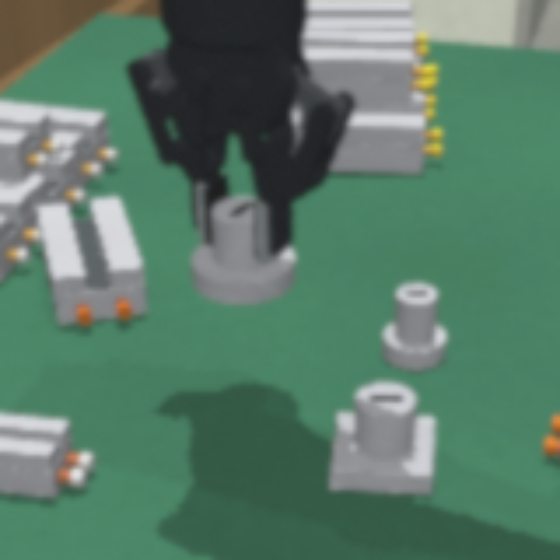

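The die is held level and weighs about 0.29 kg. Carrying it to 45 mm in front of the seat.

>>> {"name": "move_arm", "arguments": {"motion": [{"x":5,"y":-2,"z":0,"roll":0},{"x":18,"y":-7,"z":-2,"roll":0},{"x":38,"y":-14,"z":-4,"roll":0},{"x":62,"y":-23,"z":-4,"roll":0},{"x":90,"y":-34,"z":-4,"roll":0},{"x":120,"y":-45,"z":-4,"roll":0},{"x":150,"y":-57,"z":-4,"roll":0},{"x":180,"y":-68,"z":-4,"roll":0},{"x":210,"y":-79,"z":-4,"roll":0},{"x":238,"y":-90,"z":-4,"roll":0},{"x":263,"y":-100,"z":-4,"roll":0},{"x":283,"y":-107,"z":-4,"roll":0},{"x":298,"y":-113,"z":-4,"roll":0},{"x":306,"y":-116,"z":-4,"roll":0},{"x":309,"y":-117,"z":-3,"roll":0},{"x":309,"y":-117,"z":-3,"roll":0},{"x":309,"y":-117,"z":-3,"roll":0},{"x":309,"y":-117,"z":-3,"roll":0}]}}

```text
t: 7.45
tcp_pos: [0.5595, 0.1816, 0.1012]
ee_rot: [3.141, 0.001, 1.25]
ft_force: [0.2, 0.9, -2.7]
width: 0.0333
```

```bash
python3 - <<'E'
from h import *
cv2.imwrite("pics/w6.png",eyes.camera("wrist"))
s=eyes.camera("side"); cv2.imwrite("pics/s6.png",s)
E
python3 go.py .5585 .1830 .0305 1.252
```

```text
tcp [0.5594 0.1822 0.1013] rot [3.1413e+00 4.0000e-04 1.2511e+00] F [ 0.69  0.08 -3.46] w 0.0332 t 7.55
shift mm [ 0.5 -1.2 70.8] roll -0.001
```

View pics/s6.png

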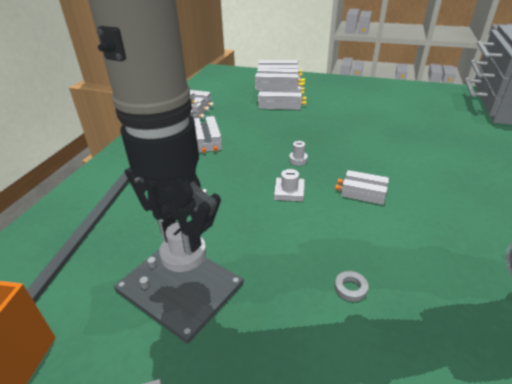

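View pics/w6.png

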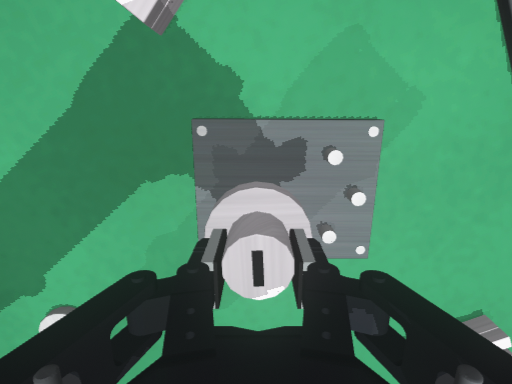

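The wrist view shows the held die at about (258,240). The pins are at (335,157), (358,199) and (329,237), and the plate's edges line up with the tool. Descending to just above the plate while I cross-check the seat from this picture.

Run:
```python
from h import *
im=cv2.imread("pics/w6.png"); P=[]
for u,v,a,c in blobs(im,(315,140,372,248),190,4):
    p=ray("wrist",u,v,.026)[:2]; print(round(u,1),round(v,1),round(a),p.round(4))
```

```text
360.4 246.6 9 [0.6276 0.1165]
328.7 236.7 133 [0.6051 0.1334]
358.2 198.6 149 [0.6352 0.1577]
335.0 157.2 165 [0.6259 0.1953]
```

>>> {"name": "move_arm", "arguments": {"motion": [{"x":0.5,"y":-1,"z":6,"roll":0},{"x":0.5,"y":-1,"z":18,"roll":0},{"x":0.5,"y":-1,"z":32,"roll":0},{"x":0.5,"y":-1,"z":46,"roll":0},{"x":0.5,"y":-1,"z":57,"roll":0},{"x":0.5,"y":-1,"z":63,"roll":0},{"x":0.5,"y":-1,"z":66,"roll":0},{"x":0.5,"y":-1,"z":66,"roll":0},{"x":0.5,"y":-1,"z":66,"roll":0},{"x":0.5,"y":-1,"z":66,"roll":0}]}}

```text
t: 8.55
tcp_pos: [0.559, 0.1844, 0.036]
ee_rot: [3.14, -0.001, 1.253]
ft_force: [0.6, -0.2, -2.9]
width: 0.0331
```

The seat agrees across all three cameras. Final approach, slowly.

>>> {"name": "move_arm", "arguments": {"motion": [{"x":0,"y":0,"z":1,"roll":0},{"x":0,"y":0,"z":2,"roll":0},{"x":0,"y":0,"z":3,"roll":0},{"x":0,"y":0,"z":3.5,"roll":0},{"x":0,"y":0,"z":4,"roll":0},{"x":0,"y":0,"z":4.5,"roll":0},{"x":0,"y":0,"z":4.5,"roll":0}]}}

```text
t: 9.25
tcp_pos: [0.5582, 0.1841, 0.0307]
ee_rot: [-3.141, 0.0, 1.253]
ft_force: [0.7, -0.7, -3.4]
width: 0.0328
```

>>> {"name": "move_arm", "arguments": {"motion": [{"x":0,"y":0,"z":0.3,"roll":0},{"x":0,"y":0,"z":0.6,"roll":0},{"x":0,"y":0,"z":0.6,"roll":0}]}}

```text
t: 9.55
tcp_pos: [0.5584, 0.1841, 0.0306]
ee_rot: [3.141, 0.0, 1.253]
ft_force: [-0.4, -0.4, -0.8]
width: 0.0333
```

>>> {"name": "move_arm", "arguments": {"motion": [{"x":0,"y":0,"z":0.3,"roll":0},{"x":0,"y":0,"z":0.3,"roll":0}]}}

```text
t: 9.75
tcp_pos: [0.5584, 0.1841, 0.0305]
ee_rot: [3.141, 0.0, 1.253]
ft_force: [-2.2, -1.4, 4.2]
width: 0.0334
```

```bash
python3 - <<'E'
from h import *
from plant import arm
print([arm.get_obs()["ft_force"].round(2)])
s=eyes.camera("side"); cv2.imwrite("pics/s7.png",cv2.resize(s[200:345,100:260],None,fx=4,fy=4,interpolation=cv2.INTER_CUBIC))
E
python3 go.py .6012 .1689 .0305 1.252
```

```text
[array([-2.18, -1.45,  4.23])]
tcp [0.5584 0.1842 0.0305] rot [ 3.1413 -0.      1.2528] F [-2.   -0.72  4.39] w 0.0331 t 9.8
shift mm [-1.1 45.4  0.1] roll 0.001
```

View pics/s7.png

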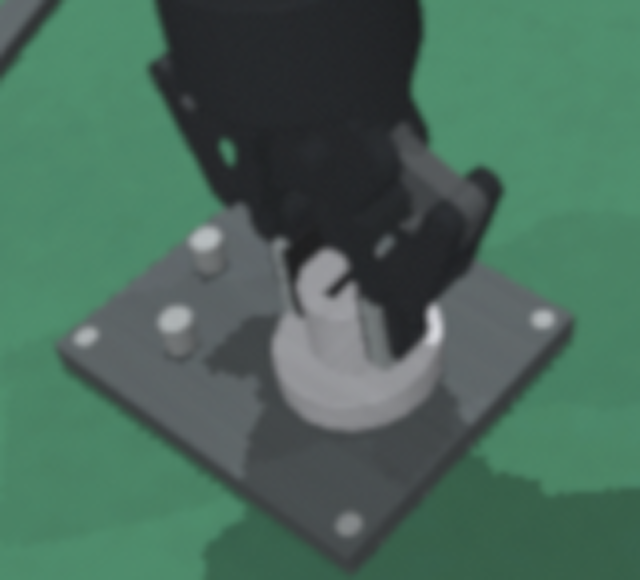

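The die sits flat on the plate about 32 mm clear of the pins, with a light down force of about 7 N including its weight. Sliding in stages while watching the force.

>>> {"name": "move_arm", "arguments": {"motion": [{"x":0,"y":1,"z":0,"roll":0},{"x":0,"y":3,"z":0,"roll":0},{"x":-0.5,"y":5,"z":0,"roll":0},{"x":-0.5,"y":7,"z":0,"roll":0},{"x":-0.5,"y":9,"z":0,"roll":0},{"x":-0.5,"y":11,"z":0,"roll":0},{"x":-0.5,"y":12,"z":0,"roll":0}]}}

```text
t: 10.5
tcp_pos: [0.5668, 0.1829, 0.0306]
ee_rot: [-3.137, -0.001, 1.255]
ft_force: [-8.3, 1.7, 8.4]
width: 0.0333
```

>>> {"name": "move_arm", "arguments": {"motion": [{"x":0,"y":1,"z":-0.3,"roll":0},{"x":0,"y":3,"z":-0.3,"roll":0},{"x":0,"y":5,"z":-0.3,"roll":0},{"x":-0.5,"y":7,"z":-0.3,"roll":0},{"x":-0.5,"y":9,"z":-0.3,"roll":0},{"x":-0.5,"y":11,"z":-0.3,"roll":0},{"x":-0.5,"y":12,"z":-0.3,"roll":0},{"x":-0.5,"y":12,"z":-0.3,"roll":0}]}}

```text
t: 11.3
tcp_pos: [0.5793, 0.1783, 0.0305]
ee_rot: [-3.139, -0.002, 1.255]
ft_force: [-5.4, 2.1, 5.4]
width: 0.0333
```

```bash
python3 go.py .6012 .1689 .0305 1.252; python3 -c "
from plant import arm; print(arm.get_obs()['ft_torque'])"
```

```text
tcp [0.5793 0.1783 0.0305] rot [-3.1387e+00 -2.1000e-03  1.2546e+00] F [-5.43  2.09  5.36] w 0.0333 t 11.3
shift mm [-2.2 23.7 -0. ] roll 0.003
[ 0.41362241  0.96833995 -0.00881113]
```

>>> {"name": "move_arm", "arguments": {"motion": [{"x":0,"y":1,"z":-0.2,"roll":0},{"x":-0.5,"y":3,"z":-0.2,"roll":0},{"x":-1,"y":5,"z":-0.2,"roll":0},{"x":-1.5,"y":7,"z":-0.2,"roll":0},{"x":-1.5,"y":9,"z":-0.2,"roll":0},{"x":-2,"y":11,"z":-0.2,"roll":0},{"x":-2,"y":13,"z":-0.2,"roll":0},{"x":-2,"y":15,"z":-0.2,"roll":0},{"x":-2,"y":17,"z":-0.2,"roll":0},{"x":-2,"y":18,"z":-0.2,"roll":0},{"x":-2,"y":18,"z":-0.2,"roll":0}]}}

```text
t: 12.4
tcp_pos: [0.5962, 0.1684, 0.0305]
ee_rot: [-3.139, 0.001, 1.253]
ft_force: [-6.8, 2.5, 5.8]
width: 0.0331
```

```bash
python3 go.py .6012 .1689 .0305 1.252
python3 - <<'E'
from h import *
cv2.imwrite("pics/w8.png",eyes.camera("wrist"))
E
```

```text
tcp [0.5962 0.1684 0.0305] rot [-3.1393e+00  8.0000e-04  1.2530e+00] F [-6.84  2.49  5.85] w 0.0331 t 12.4
shift mm [2.  4.6 0. ] roll 0.001
```

View pics/w8.png

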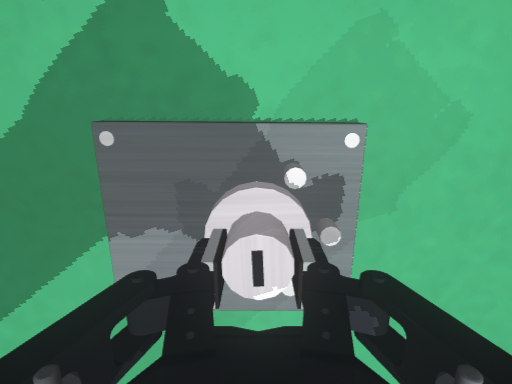

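The die is about 5 mm short of the pins, with the pins visible at (296,178) and (330,236). I'll correct sideways by +1.5 mm and creep on.

>>> {"name": "move_arm", "arguments": {"motion": [{"x":0.5,"y":0.5,"z":-0.1,"roll":0},{"x":1,"y":1,"z":-0.1,"roll":0},{"x":1.5,"y":1.5,"z":-0.1,"roll":0},{"x":1.5,"y":2,"z":-0.1,"roll":0},{"x":1.5,"y":2.5,"z":-0.1,"roll":0},{"x":1.5,"y":3,"z":-0.1,"roll":0}]}}

```text
t: 13.05
tcp_pos: [0.5964, 0.1683, 0.0307]
ee_rot: [-3.134, 0.005, 1.253]
ft_force: [-12.1, 0.1, 11.8]
width: 0.0327
```

```bash
python3 go.py .6012 .1689 .0305 1.252
```

```text
tcp [0.5964 0.1683 0.0307] rot [-3.1339  0.0047  1.2532] F [-12.15   0.14  11.85] w 0.0327 t 13.05
shift mm [2.  4.4 0.1] roll 0.001
```

The die didn't advance: the down force rose to about 12 N and friction is holding it. I'll ease the downward press.

>>> {"name": "move_arm", "arguments": {"motion": [{"x":0,"y":0,"z":-0.3,"roll":0},{"x":0,"y":0,"z":-0.6,"roll":0},{"x":0,"y":0,"z":-0.6,"roll":0}]}}

```text
t: 13.35
tcp_pos: [0.597, 0.1685, 0.0306]
ee_rot: [-3.135, 0.004, 1.253]
ft_force: [-9.0, 1.3, 7.0]
width: 0.0329
```

```bash
python3 go.py .6012 .1689 .0305 1.252
```

```text
tcp [0.597  0.1685 0.0306] rot [-3.1349  0.0038  1.2531] F [-9.02  1.26  6.99] w 0.0329 t 13.35
shift mm [1.7 3.9 0.1] roll 0.001
```

>>> {"name": "move_arm", "arguments": {"motion": [{"x":0,"y":0,"z":-0.3,"roll":0},{"x":0,"y":0,"z":-0.6,"roll":0},{"x":0,"y":0,"z":-0.6,"roll":0}]}}

```text
t: 13.65
tcp_pos: [0.5977, 0.1686, 0.0307]
ee_rot: [-3.136, 0.003, 1.253]
ft_force: [-8.2, 2.4, 3.3]
width: 0.0332
```

```bash
python3 go.py .6012 .1689 .0305 1.252
```

```text
tcp [0.5977 0.1686 0.0307] rot [-3.136e+00  2.600e-03  1.253e+00] F [-8.25  2.37  3.33] w 0.0332 t 13.65
shift mm [1.3 3.2 0.1] roll 0.001
```

>>> {"name": "move_arm", "arguments": {"motion": [{"x":0.5,"y":0,"z":-0.3,"roll":0},{"x":1,"y":0.5,"z":-0.5,"roll":0},{"x":1,"y":1,"z":-0.5,"roll":0},{"x":1,"y":1,"z":-0.5,"roll":0}]}}

```text
t: 14.05
tcp_pos: [0.6008, 0.1691, 0.0309]
ee_rot: [-3.139, 0.001, 1.253]
ft_force: [-3.4, 2.6, -5.0]
width: 0.0328
```

```bash
python3 go.py .6012 .1689 .0305 1.252;python3 - <<'E'
from h import *
for n in("top","side","wrist"): cv2.imwrite(f"pics/{n}9.png",eyes.camera(n))
s=cv2.imread("pics/side9.png"); t=cv2.imread("pics/wrist9.png")
a=cv2.resize(s[215:335,110:240],(650,600),interpolation=cv2.INTER_CUBIC); cv2.imwrite("pics/s9z.png",a)
E
```

```text
tcp [0.6008 0.1691 0.0309] rot [-3.1390e+00  1.3000e-03  1.2528e+00] F [-3.39  2.61 -4.97] w 0.0328 t 14.05
shift mm [-0.   0.5  0.4] roll 0.001
```

View pics/s9z.png

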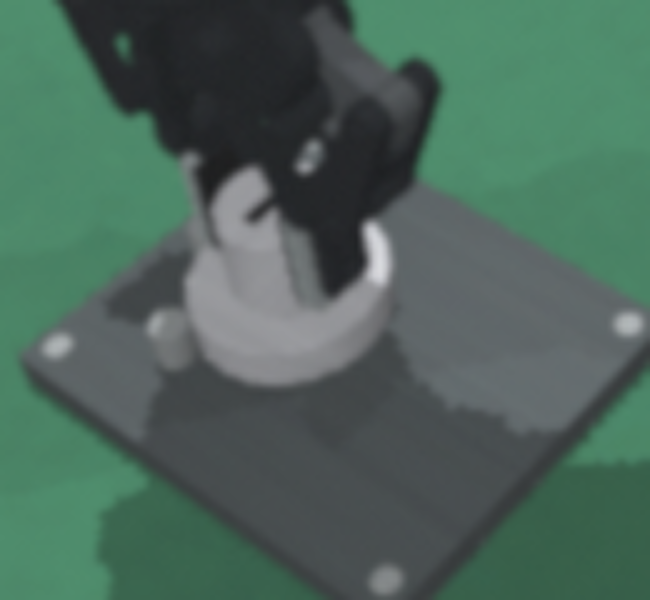

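View pics/wrist9.png

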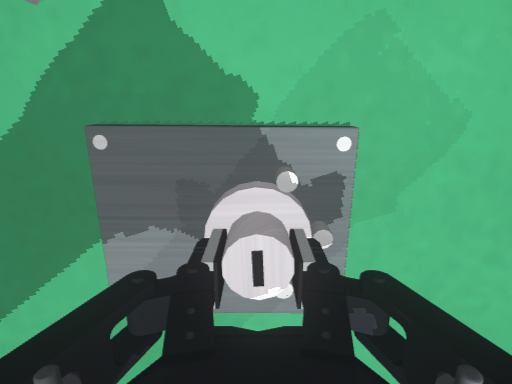

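It slid to within 0.5 mm of home and is against the pins. The pull is now slightly upward (-5 N against 2.9 N of weight), so I'll put it back down and press gently along +y.

>>> {"name": "move_arm", "arguments": {"motion": [{"x":0,"y":0,"z":0.3,"roll":0},{"x":0,"y":0.5,"z":0.5,"roll":0},{"x":0,"y":1,"z":0.5,"roll":0},{"x":0,"y":1.0,"z":0.5,"roll":0}]}}

```text
t: 14.6
tcp_pos: [0.6009, 0.169, 0.031]
ee_rot: [-3.138, 0.002, 1.253]
ft_force: [-6.5, 2.3, -4.4]
width: 0.0332
```

```bash
python3 go.py .6012 .1689 .0305 1.252
```

```text
tcp [0.6009 0.169  0.031 ] rot [-3.1379e+00  1.8000e-03  1.2531e+00] F [-6.45  2.28 -4.36] w 0.0332 t 14.6
shift mm [-0.   0.3  0.5] roll 0.001
```

>>> {"name": "move_arm", "arguments": {"motion": [{"x":0,"y":-1,"z":0,"roll":0},{"x":0,"y":-1.5,"z":0.4,"roll":0},{"x":0,"y":-1.5,"z":0.6,"roll":0},{"x":0,"y":-1.5,"z":0.6,"roll":0}]}}

```text
t: 15.0
tcp_pos: [0.6008, 0.1691, 0.0309]
ee_rot: [-3.141, 0.001, 1.253]
ft_force: [-3.5, 2.3, -4.6]
width: 0.033
```

```bash
python3 go.py .6012 .1689 .0305 1.252
```

```text
tcp [0.6008 0.1691 0.0309] rot [-3.1405e+00  1.1000e-03  1.2528e+00] F [-3.5   2.31 -4.58] w 0.033 t 15.0
shift mm [-0.1  0.4  0.4] roll 0.001
```

>>> {"name": "move_arm", "arguments": {"motion": [{"x":0,"y":0,"z":0.4,"roll":0},{"x":0,"y":0,"z":0.7,"roll":0},{"x":0,"y":0,"z":0.7,"roll":0}]}}

```text
t: 15.3
tcp_pos: [0.6008, 0.1692, 0.0308]
ee_rot: [-3.141, 0.001, 1.253]
ft_force: [-6.6, 2.3, -1.3]
width: 0.0332
```

>>> {"name": "move_arm", "arguments": {"motion": [{"x":0,"y":0,"z":0.3,"roll":0},{"x":0,"y":0.6,"z":0.4,"roll":0},{"x":0,"y":0.6,"z":0.4,"roll":0}]}}

```text
t: 15.6
tcp_pos: [0.6009, 0.1692, 0.0308]
ee_rot: [-3.14, 0.001, 1.253]
ft_force: [-7.4, 1.2, 0.2]
width: 0.0329
```

```bash
python3 go.py .6012 .1689 .0305 1.252
```

```text
tcp [0.6009 0.1692 0.0308] rot [-3.1398e+00  1.4000e-03  1.2530e+00] F [-7.4   1.19  0.15] w 0.0329 t 15.6
shift mm [-0.2  0.4  0.3] roll 0.001
```

Forces are level and the die is pressed against the pins. Letting go.

>>> {"name": "move_arm", "arguments": {"motion": [{"x":0,"y":0,"z":0,"roll":0},{"x":0,"y":0,"z":0,"roll":0},{"x":0,"y":0,"z":0,"roll":0},{"x":0,"y":0,"z":0,"roll":0},{"x":0,"y":0,"z":0,"roll":0}], "gripper": 0.4}}

```text
t: 16.1
tcp_pos: [0.6028, 0.1689, 0.0304]
ee_rot: [3.14, -0.0, 1.252]
ft_force: [0.6, -0.1, -0.2]
width: 0.0512
```

```bash
python3 go.py .6012 .1689 .0305 1.252;python3 - <<'E'
from h import *
for n in("top","side","wrist"): cv2.imwrite(f"pics/{n}10.png",eyes.camera(n))
s=cv2.imread("pics/side10.png")
cv2.imwrite("pics/s10z.png",cv2.resize(s[215:335,110:240],(650,600),interpolation=cv2.INTER_CUBIC))
E
```

```text
tcp [0.6028 0.1689 0.0304] rot [ 3.1401e+00 -3.0000e-04  1.2523e+00] F [ 0.59 -0.08 -0.17] w 0.0512 t 16.1
shift mm [-0.5 -1.5 -0.1] roll 0.0
```

View pics/s10z.png

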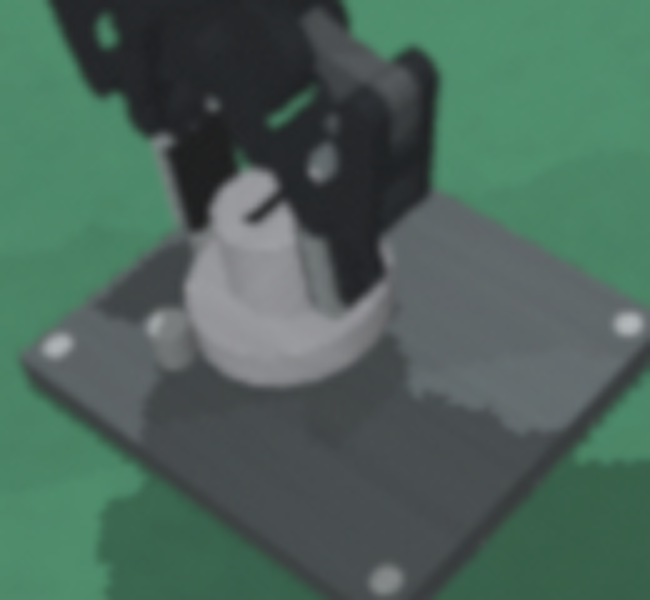

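View pics/wrist10.png

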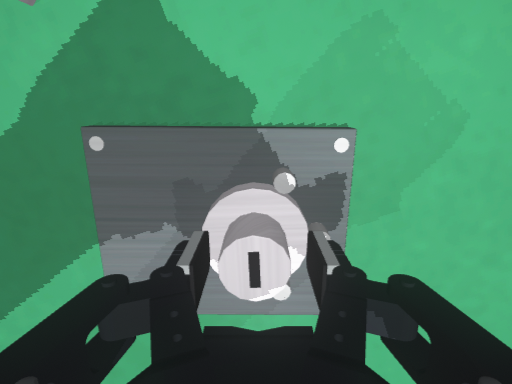

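The die is released and flat. To centre it on all three pins, I'll nudge the collar lightly with the open rear finger. That finger should touch after about 7 mm.

>>> {"name": "move_arm", "arguments": {"motion": [{"x":-0.5,"y":1,"z":0,"roll":0},{"x":-0.5,"y":2.5,"z":0,"roll":0},{"x":-0.5,"y":4,"z":0,"roll":0},{"x":-0.5,"y":5,"z":0,"roll":0},{"x":-0.5,"y":6,"z":0,"roll":0},{"x":-0.5,"y":6.5,"z":0,"roll":0},{"x":-0.5,"y":7,"z":0,"roll":0},{"x":-0.5,"y":7.5,"z":0,"roll":0},{"x":-0.5,"y":7.5,"z":0,"roll":0}]}}

```text
t: 17.15
tcp_pos: [0.6088, 0.1665, 0.03]
ee_rot: [-3.141, 0.0, 1.253]
ft_force: [-0.2, -0.4, 1.1]
width: 0.0514
```

```bash
python3 go.py .6012 .1689 .0305 1.252
```

```text
tcp [0.6088 0.1665 0.03  ] rot [-3.1414e+00  1.0000e-04  1.2529e+00] F [-0.2  -0.37  1.1 ] w 0.0514 t 17.15
shift mm [-0.1 -8.  -0.5] roll 0.001
```

>>> {"name": "move_arm", "arguments": {"motion": [{"x":0,"y":0.4,"z":0,"roll":0},{"x":0,"y":0.8,"z":0,"roll":0},{"x":0,"y":1.2,"z":0,"roll":0},{"x":0,"y":1.5,"z":0,"roll":0},{"x":0,"y":1.5,"z":0,"roll":0}]}}

```text
t: 17.65
tcp_pos: [0.6089, 0.1664, 0.0299]
ee_rot: [-3.139, 0.001, 1.253]
ft_force: [-4.9, 0.0, 4.4]
width: 0.0514
```

```bash
python3 go.py .6012 .1689 .0305 1.252
```

```text
tcp [0.6089 0.1664 0.0299] rot [-3.1390e+00  8.0000e-04  1.2535e+00] F [-4.92  0.01  4.36] w 0.0514 t 17.65
shift mm [-0.1 -8.1 -0.6] roll 0.001
```

A 5 N push gave no motion, so the die is hard against the pins. Backing off to centre the jaws, opening fully and withdrawing upward.

>>> {"name": "move_arm", "arguments": {"motion": [{"x":0,"y":-1,"z":0,"roll":0},{"x":0,"y":-3,"z":0,"roll":0},{"x":0,"y":-6,"z":0,"roll":0},{"x":0,"y":-8.5,"z":0,"roll":0},{"x":0,"y":-9.5,"z":0,"roll":0},{"x":0,"y":-9.5,"z":0,"roll":0}]}}

```text
t: 18.25
tcp_pos: [0.6015, 0.1689, 0.0301]
ee_rot: [3.141, -0.0, 1.253]
ft_force: [0.8, -0.3, 0.1]
width: 0.0514
```

>>> {"name": "move_arm", "arguments": {"motion": [{"x":0,"y":0,"z":0,"roll":0},{"x":0,"y":0,"z":0,"roll":0},{"x":0,"y":0,"z":0,"roll":0},{"x":0,"y":0,"z":0,"roll":0},{"x":0,"y":0,"z":-3,"roll":0},{"x":0,"y":0,"z":-10,"roll":0},{"x":0,"y":0,"z":-22,"roll":0},{"x":0,"y":0,"z":-40,"roll":0},{"x":0,"y":0,"z":-60,"roll":0},{"x":0,"y":0,"z":-80,"roll":0},{"x":0,"y":0,"z":-100,"roll":0},{"x":0,"y":0,"z":-115,"roll":0},{"x":0,"y":0,"z":-120,"roll":0},{"x":0,"y":0,"z":-120,"roll":0},{"x":-20,"y":-10,"z":-120,"roll":0},{"x":-60,"y":-25,"z":-120,"roll":0},{"x":-95,"y":-40,"z":-120,"roll":0},{"x":-115,"y":-45,"z":-120,"roll":0},{"x":-120,"y":-45,"z":-120,"roll":0},{"x":-120,"y":-45,"z":-120,"roll":0}], "gripper": 0}}

```text
t: 20.25
tcp_pos: [0.5211, 0.0684, 0.1496]
ee_rot: [-3.141, 0.0, 1.251]
ft_force: [1.0, 0.0, 0.2]
width: 0.0852
```

Run:
```python
from h import *
from plant import arm
print(arm.get_obs()["ft_force"])
ca=eyes.calibration("wrist")
for n in("top","side","wrist"): cv2.imwrite(f"pics/{n}11.png",eyes.camera(n))
s=cv2.imread("pics/side11.png")
cv2.imwrite("pics/s11z.png",cv2.resize(s[215:335,110:240],(650,600),interpolation=cv2.INTER_CUBIC))
s=cv2.imread("pics/top11.png")
cv2.imwrite("pics/t11z.png",cv2.resize(s[115:220,95:195],(571,600),interpolation=cv2.INTER_CUBIC))
print(proj("wrist",(.6012,.1689,.056),ca),proj("top",(.6012,.1689,.026)),proj("top",(.6012,.1689,.056)),proj("side",(.6012,.1689,.056)))
```

```text
[0.97728568 0.02889893 0.21847361]
(np.float64(317.57431574618033), np.float64(34.53343048422326)) (np.float64(144.7438497735369), np.float64(154.65586162454005)) (np.float64(139.8101914851133), np.float64(150.03873855812802)) (np.float64(163.47336410331224), np.float64(255.43639819749103))
```

View pics/s11z.png

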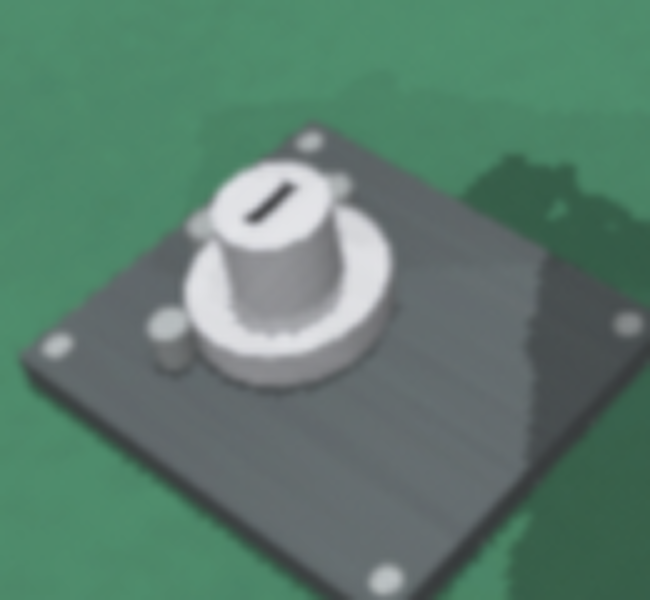

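View pics/t11z.png

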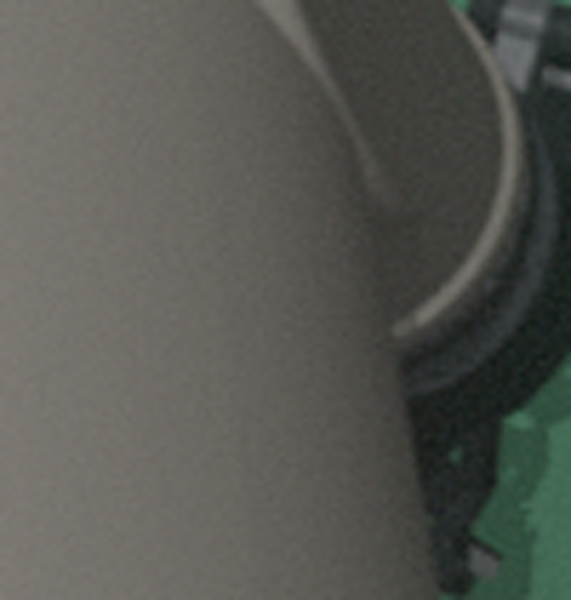

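View pics/wrist11.png

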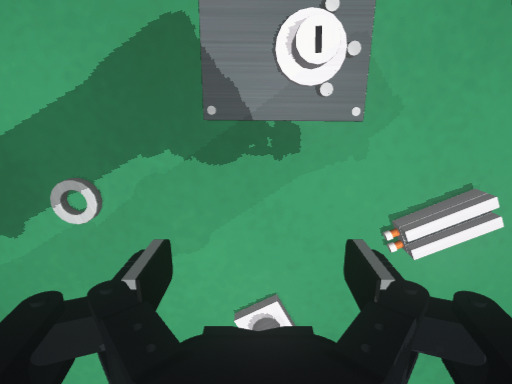

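The side view shows the die flat in the nest, with the flange by the pins. In the wrist view the nest is cut off at the top edge, with the flange near (311,46). I'll shift a little for a centred measurement.

>>> {"name": "move_arm", "arguments": {"motion": [{"x":10,"y":5,"z":0,"roll":0},{"x":25,"y":15,"z":0,"roll":0},{"x":40,"y":25,"z":0,"roll":0},{"x":55,"y":35,"z":0,"roll":0},{"x":60,"y":40,"z":0,"roll":0},{"x":60,"y":40,"z":0,"roll":0},{"x":60,"y":40,"z":0,"roll":0}]}}

```text
t: 21.1
tcp_pos: [0.5775, 0.1135, 0.1496]
ee_rot: [-3.141, 0.001, 1.253]
ft_force: [-0.1, -1.0, 0.3]
width: 0.0853
```

Run:
```python
from h import *
ca=eyes.calibration("wrist"); im=eyes.camera("wrist"); cv2.imwrite("pics/w12.png",im)
u,v=proj("wrist",(.6012,.1689,.03),ca); u,v=int(u),int(v); print(u,v)
cv2.imwrite("pics/w12z.png",cv2.resize(im[max(0,v-60):v+60,u-65:u+65],(650,int(5*(v+60-max(0,v-60)))),interpolation=cv2.INTER_CUBIC))
for thr in(150,190):
  for a,b,A,c in blobs(im,(u-65,max(0,v-60),u+65,v+60),thr,4):
    w=np.array([ray("wrist",p[0],p[1],.026,ca)[:2] for p in c]).astype(np.float32)
    print(thr,round(a,1),round(b,1),round(A),ray("wrist",a,b,.026,ca)[:2].round(4),[np.round(q,4) for q in cv2.fitEllipse(w)])
```

```text
262 118
150 310.0 172.4 54 [0.628  0.1086] [array([0.628 , 0.1085]), array([0.0078, 0.0079]), np.float64(48.5958)]
150 278.9 152.6 35 [0.6058 0.1353] [array([0.606 , 0.1348]), array([0.0056, 0.0094]), np.float64(63.6708)]
150 265.2 116.2 3859 [0.6038 0.17  ] [array([0.6043, 0.1692]), array([0.0598, 0.0665]), np.float64(102.0208)]
150 316.5 60.6 52 [0.6587 0.1997] [array([0.6587, 0.1997]), array([0.0056, 0.0083]), np.float64(72.0827)]
190 310.0 172.4 44 [0.628  0.1086] [array([0.628 , 0.1086]), array([0.007 , 0.0072]), np.float64(176.6142)]
190 274.7 147.0 24 [0.6037 0.1414] [array([0.6036, 0.1415]), array([0.0047, 0.0061]), np.float64(102.6227)]
190 264.7 110.7 2627 [0.6048 0.1746] [array([0.6056, 0.1727]), array([0.0431, 0.0654]), np.float64(65.962)]
190 281.2 79.8 133 [0.626  0.1945] [array([0.626 , 0.1944]), array([0.0108, 0.0108]), np.float64(103.4842)]
190 316.4 60.4 43 [0.6587 0.1999] [array([0.6587, 0.1999]), array([0.0052, 0.0073]), np.float64(71.2752)]
```

View pics/w12z.png

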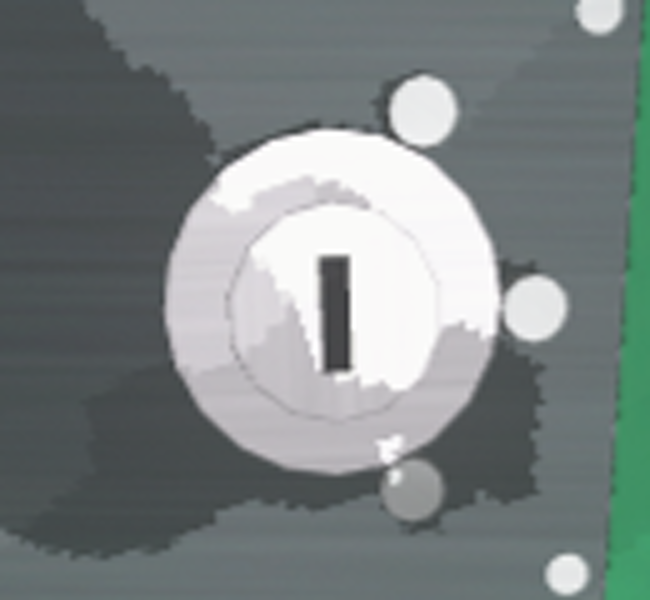

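By eye, the flange at (262,118) touches the upper and lower pins. At the right pin there may be a sub-pixel gap. I'll measure it with circle fits.

```bash
cat > fit.py <<'E'
from h import *
from scipy.optimize import least_squares
from scipy.ndimage import map_coordinates
def circ(g,ca,c0,r,angs,n="wrist",z=.026,band=.003):
    c0=np.array(c0,float)
    for _ in range(3):
        pts=[]
        rr=np.arange(r-band,r+band,.0001)
        for a in angs:
            d=np.array([np.cos(a),np.sin(a)])
            uv=np.array([proj(n,[*(c0+q*d),z],ca) for q in rr])
            p=map_coordinates(g,[uv[:,1],uv[:,0]],order=1)
            k=np.convolve(p,np.ones(5)/5,'same'); gr=np.gradient(k)[5:-5]; i=gr.argmin()
            if gr[i]<-0.5: pts.append(c0+rr[i+5]*d)
        pts=np.array(pts)
        s=least_squares(lambda c:np.hypot(*(pts-c[:2]).T)-c[2],[*c0,r],loss="soft_l1",f_scale=.0003); c0=s.x[:2]
    return s.x,len(pts),np.median(abs(s.fun))
def run(png,ca):
    g=cv2.imread(png).min(axis=2).astype(float)
    A=np.radians
    x0=A(-18.3)
    fl=circ(g,ca,(.6012,.1689),.03,x0+A(np.arange(100,261,4)));print("flange",fl)
    P=[]
    for nm,p,a0 in(("A",(.6054,.1332),-65),("C",(.6352,.1576),0),("B",(.6259,.1952),65)):
        f=circ(g,ca,p,.006,x0+A(a0+np.arange(-110,111,8)),band=.002);P.append(f[0][:2]);print(nm,f, "dist mm",(np.hypot(*(f[0][:2]-fl[0][:2]))*1e3).round(2))
    P=np.array(P)
    s=least_squares(lambda c:np.hypot(*(P-c).T)-.036,[.6,.17]); e=fl[0][:2]-s.x
    x=np.array([np.cos(x0),np.sin(x0)]);print("seat",s.x,s.fun*1e3,"offset nest x,y mm",e@x*1e3,e@[-x[1],x[0]]*1e3)
E
python3 - <<'E'
from fit import *
run("pics/w12.png",eyes.calibration("wrist"))
E
```

```text
flange (array([0.60089223, 0.16795737, 0.02949115]), 41, np.float64(0.00010626646624089381))
A (array([0.60505579, 0.13216211, 0.00561347]), 28, np.float64(0.00010903205832876002)) dist mm 36.04
C (array([0.6350849 , 0.15649996, 0.00568296]), 28, np.float64(7.776522845957031e-05)) dist mm 36.06
B (array([0.62581161, 0.19400096, 0.00568593]), 28, np.float64(9.205555755954905e-05)) dist mm 36.05
seat [0.60096049 0.16793937] [ 0.01089069 -0.00923577  0.01089451] offset nest x,y mm -0.07046511601263271 -0.0043450887341470405
```

The centre distances to the three pins are 36.04, 36.06 and 36.05 mm, against 36 nominal. The die is seated. Last, I'll check that the other dies didn't move and then hand in.

Run:
```python
from h import *
from plant import arm
a=cv2.imread("pics/side0.png")
b=cv2.imread("pics/side11.png")
for nm,(x0,y0,x1,y1) in (("square",(272,166,308,202)),("small",(286,138,312,166))):
    print(nm,[[(round(q[0],2),round(q[1],2),round(q[2])) for q in blobs(i,(x0,y0,x1,y1),110)] for i in(a,b)])
o=arm.get_obs(); print(o["t"],o["width"],o["ft_force"].round(1))
print(arm.finish_job())
```

```text
square [[(289.19, 185.65, 796)], [(289.2, 185.73, 828)]]
small [[(298.27, 153.05, 309)], [(298.21, 153.21, 343)]]
21.15 0.0854833209903728 [ 0.5 -0.6  0.6]
the job is handed in; nothing more can be done
None
```

The large round die is seated in the nest against all three pins, and I handed the job in at t ≈ 21 s of the 40 s allowed. I picked it up by its collar and set it down flat about 32 mm clear of the pins. Then I slid it along the plate in stages, let go, nudged it with about 5 N from the open finger and withdrew.

**Seating:** circle fits in the last wrist picture put the flange centre 36.04, 36.06 and 36.05 mm from the three pins, against 36 mm nominal. The offset from home is under 0.1 mm. In the side view the die sits flat.

**Other dies:** the small round die and the square die show shifts of no more than 0.16 px in the side view before and after. I did not check them in the last top view because the arm blocked the nest there.

**What went wrong along the way:**
- One move call was refused for missing keys, and the arm did not move.
- Mid-slide, too much down force (about 12 N) made the die stick a few millimetres short, so I eased it off.
- Just before seating, the gripper pulled up on the die with 5 N, about 2 N more than its weight. The tool then read about 0.4 mm high, so the die may have lifted slightly there. I lowered it again until the vertical force was near zero before letting go.

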